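# Close up the row in the tin rack

## Task

A tin has been sold from the rack on the wrapping table: close up the row by rolling each of the two tins on the left one place to the right, the one beside the gap first, pushing its top with the fingertips so that it rolls over the crest and settles in the next hollow with its label on top. Only push the tins on their upper half, never pinch them or lift them off the rails, and leave the tin at the right end and the things round the rack as they are.

Things in the scene. Friction and masses are not known exactly. Their poses are not given: they have to be found in the camera images.
- rack: A fixed wooden tin rack, 142 mm deep (its x) and 372 mm long (its y; +y is its left end seen from the robot). Origin: centre of its underside, on the table. Four hollows in a row at y = +130.5, +43.5, -43.5, -130.5 mm hold tins lying along x. Cheeks 24 mm high (inner faces at x = +-65 mm) and end boards 26 mm high surround two wavy rails, 14 mm wide, at x = +-42 mm
- crest (a point): Top of the crest between the second and third hollows, on the rack's middle line, 20 mm above the table. The cork-faced rails have a smooth wave on top: 14 mm above the table in the hollows, 20 mm at the crests midway between (y = 0, +-87 mm). A tin let go short of a crest rolls back; past it, it rolls on into the next hollow and rocks there three to five seconds until it is still
- place_1 (a point): Where the axis centre of a tin resting in the leftmost hollow is (tin_second at the start), 42 mm above the table (the tin's top is at 70 mm; on a crest axis and top are 6 mm higher). One place is 87 mm, about half a turn of a tin
- place_2 (a point): Where the axis centre of a tin resting in the second hollow from the left is, 42 mm above the table; tin_first lies here at the start
- place_3 (a point): Same point for the third hollow from the left, which is empty at the start (the gap)
- tin_first: A round dark brown tin 56 mm in diameter and 120 mm long with steel-rimmed ends, about 0.22 kg, lying on its side. Origin: its centre. x runs along its axis; -z points out through the middle of its white paper label (z up = label underneath, z down = label on top). It lies in the second hollow from the left, beside the gap, label underneath. Belongs in place_3.
- tin_second: A round dark brown tin 56 mm in diameter and 120 mm long with steel-rimmed ends, about 0.22 kg, lying on its side. Origin: its centre. x runs along its axis; -z points out through the middle of its white paper label (z up = label underneath, z down = label on top). It lies in the leftmost hollow, label underneath. Belongs in place_2 once that is free.
- tin_end: The same kind of tin (56 mm in diameter, 120 mm long), lying label up in the rightmost hollow, where it stays. Origin: its centre; x along the axis; +z points out through its label.
- round_box: A small round chip-wood box, 68 mm across and 30 mm high, standing behind the rack (a bystander). Origin: centre of its underside
- ribbon_spool: A ribbon spool lying flat, 73 mm across and 28 mm high, behind the rack (a bystander). Origin: centre of its underside
- choc_bar: A wrapped chocolate bar 56 x 139 x 11 mm lying flat in front of the rack (a bystander). Origin: centre of its underside

How it is judged:
By the outcome, as a careful person would: the job done as asked, in the order asked, and still so for the second after the job is handed in, with the robot touching nothing.
It also fails if it takes over 64 s, if anything falls off the work surface, if the arm or the gripper's body presses on something with over 40 N, if the wrist force passes 120 N, or if a joint passes its speed limit or range.

## Robot

A 7-joint arm with a two-finger parallel gripper is mounted at the origin on a cart in front of the work surface, level with it; the furniture and walls round the work are solid. World frame = base frame: x ahead of the robot, y to its left, z up, the work surface at z = 0. Lengths are in m, angles in rad, forces in N, time in s.
With the tool pointing down it reaches from about 0.425 to 0.95 m from the base axis. Payload 4.7 kg.
Tool frame: the origin (TCP) lies between the finger pads, 19 mm behind the fingertips; this is the grasp point; z points along the fingers, y is the line along which they close (so a half turn about z gives the same grasp; the last joint's range is limited). The gripper opens to 87 mm and grips with 3 to 60 N. Pads are 19 mm wide; open, the fingers measure 117 mm over their backs; the gripper's body (75 mm by 190 mm) begins 51 mm behind the grasp point.
Start: joints at [1.127, 0.469, -0.049, 1.532, 0.024, 1.141, -0.082], TCP at [0.272, -0.618, 0.241] pointing down, gripper open.
Joint ranges: [-2.59, 2.59], [-0.33, 1.99], [-1.39, 1.29], [0.1, 2.45], [-1.04, 4.18], [0.21, 1.99], [-2.66, 2.66]. Speed limits (rad/s): [2.57, 2.57, 3.14, 3.14, 3.14, 3.14, 3.14].

## Interface

Orientations are given as a unit quaternion [w, x, y, z].
In Python, from cell import sensors, eyes, job, finder gives the robot as it stands.
- The arm moves only by the shell command python3 -m inch 'ROWS' [FORCE]. ROWS is text: rows parted by semicolons, each of 7 numbers parted by spaces: the shift along the tool's x, y, z in units of 25 mm (1.0 is 25 mm), then the turn, a rotation vector about the tool's x, y, z in units of 8 degrees (1.0 is 8 degrees), then the closure, from 0 (fully open) to 1 (shut). In form: x y z rx ry rz hand; .... A call has 1 to 8 rows; each row is the pose to reach, as a shift and turn from the pose commanded when the call began, along the tool's axes at that moment; what a row does not reach only later rows make up. A row lasts 1/10 s, in which the tool goes at most 50 mm and 8.59 degrees, less where a joint would pass 70% of its speed; a pose out of reach is approached as far as the arm can. A call with a gripper value outside its range is refused whole. The fingers move at their own pace and stop on an object; FORCE is the grip in N (left out, the last holds). Time passes only in rows, so rows that repeat a pose let the fingers close. It gives the time, the measured TCP pose, the force, the opening and the grip force at its end, in the units of the state.
- sensors.observe(): the state, without advancing time (a new reading comes with each control period).
- eyes.grab_frame(name): name is "scene" or "top" or "wrist"; returns a dict with "color" (400x640x3 uint8, blue, green, red), "z_map" (400x640 float32, m along the optical axis (not along the pixel's ray), 0 where there is no reading), "K" (3x3 intrinsics, pixels), "rvec" (rotation vector, rad) and "tvec" (3), from world to camera coordinates, as OpenCV has them. Camera axes: x right, y down, z forward; pixel columns grow to the right and rows downward; lengths in m; the calibration is good to about 2 mm. A picture is of the moment at which its call begins.
- job.job_done(): hands the job in; it is judged then, once.
Trained networks look in a picture, given as the dict that the camera call returned (one of the last four; its "shot" number tells which), for a name from the list of things; names that differ only in an ending like _2 or _b are one class to them, and where a whole thing is asked for, a point or a joint stands for the part that bears it (a point fixed in the world has none). Each returns a list of dicts, best first, with "conf" (0 to 1); they miss things now and then, are a little off and sometimes report something else, mostly with a low value. They report only what shows in the picture. A call takes as long as a camera call.
- finder.masks_of(query, picture): "pixels" (400x640 bool, what is visible of it) and "box" ([centre column, centre row, width, height] in pixels, round what is visible of it).
- finder.pinpoint(query, picture): "at" ([column, row] in pixels: a listed point, or the origin of a listed thing).
The state is a dict: "clock": time; "joint_pos": joint angles; "qd": joint speeds; "tau": joint torques, N m; "position": TCP position; "orientation": TCP orientation; "force": force on the tool from outside, world axes, zero at the start; "ft_torque": the same for the moment, N m; "grip_width": opening from 0.0 (shut) to 1.0 (fully open); "finger_force": force on a finger pad.
Only numpy, scipy, OpenCV 4.12 (cv2) and the standard library are available. Lean on these libraries where they do the work, as an engineer would, in place of code of your own. Each camera call takes 0.05 s, during which the arm holds its last target. There are 200 camera calls.

## Working session

There is one attempt and no reset: what is moved stays moved. The work goes in short steps, Python scripts to look and compute and a shell command to move; the robot and the scene stay as the last step left them, time stands still between calls to the robot, and variables do not carry over. Pictures are saved under pics/ and viewed, at most 10 in all, crops included, and the job is handed in when it is done.

```bash
mkdir -p pics
cat > h.py <<'E'
import numpy as np,cv2
from cell import sensors,eyes,job,finder
def world(p,u,v,z=None):
    R=cv2.Rodrigues(np.array(p["rvec"],float))[0];t=np.array(p["tvec"],float).ravel()
    d=np.linalg.inv(p["K"])@[u,v,1];c=-R.T@t;r=R.T@d
    if z is None: s=p["z_map"][int(round(v)),int(round(u))]
    else: s=(z-c[2])/r[2]
    return c+s*r
def cloud(p,m):
    v,u=np.nonzero(m&(p["z_map"]>0));R=cv2.Rodrigues(np.array(p["rvec"],float))[0];t=np.array(p["tvec"],float).ravel()
    c=np.linalg.inv(p["K"])@np.vstack([u,v,np.ones(len(u))])*p["z_map"][v,u]
    return (R.T@(c-t[:,None])).T
E
python3 - <<'E'
from h import *
np.set_printoptions(precision=4,suppress=True)
for n in("top","scene"):
    p=eyes.grab_frame(n);cv2.imwrite(f"pics/{n}0.png",p["color"])
    for q in("rack","crest","place_1","place_2","place_3","tin_first","tin_end","round_box","ribbon_spool","choc_bar"):
        try:
            for d in finder.pinpoint(q,p)[:4]:
                z={"rack":0,"crest":.02}.get(q,.042 if q[0] in"pt" else 0)
                print(n,q,round(d["conf"],2),np.round(d["at"],1),world(p,*d["at"],z))
        except Exception as e: print(q,e)
    for d in finder.masks_of("rack",p)[:1]:
        c=cloud(p,d["pixels"]);print("rack mask",d["conf"],c.min(0),c.max(0),cv2.minAreaRect(c[:,:2].astype(np.float32)))
s=sensors.observe();print(s["position"],s["orientation"],s["force"],s["clock"])
E
```

```text
top rack 0.96 [335.5 253.6] [ 0.499  -0.2476  0.    ]
top crest 0.7 [337.9 253.6] [ 0.4966 -0.2522  0.02  ]
top crest 0.39 [337.3 250.9] [ 0.5016 -0.2508  0.02  ]
top place_1 0.83 [357.3 260.7] [ 0.4825 -0.2884  0.042 ]
top place_1 0.76 [313.9 241.8] [ 0.5132 -0.2067  0.042 ]
top place_2 0.83 [357.3 260.7] [ 0.4825 -0.2884  0.042 ]
top place_2 0.76 [313.9 241.8] [ 0.5132 -0.2067  0.042 ]
top place_3 0.83 [357.3 260.7] [ 0.4825 -0.2884  0.042 ]
top place_3 0.76 [313.9 241.8] [ 0.5132 -0.2067  0.042 ]
top tin_first 0.97 [311.6 239. ] [ 0.5182 -0.2022  0.042 ]
top tin_end 0.78 [400.2 284.2] [ 0.4441 -0.3675  0.042 ]
top round_box 0.55 [385.8 205. ] [ 0.6005 -0.3421  0.    ]
top ribbon_spool 0.62 [322.5 176.7] [ 0.6525 -0.2136  0.    ]
top choc_bar 0.8 [337.  325.8] [ 0.3646 -0.2573  0.    ]
rack mask 0.89 [ 0.3535 -0.451  -0.0055] [ 0.6421 -0.0451  0.0704] ((0.49803656339645386, -0.24810732901096344), (0.3848477005958557, 0.15459215641021729), 66.63814544677734)
scene rack 0.83 [342.8 233.3] [ 0.5002 -0.2502  0.    ]
scene crest 0.83 [343.7 224.8] [ 0.5015 -0.256   0.02  ]
scene place_1
[... 504 characters left out ...]
2169  0.042 ]
scene tin_first 0.67 [328.1 224.2] [ 0.5214 -0.2086  0.042 ]
scene tin_end 0.58 [381.5 195.7] [ 0.4555 -0.4002  0.042 ]
scene round_box 0.71 [316.5 210.1] [ 0.6027 -0.3211  0.    ]
scene round_box 0.7 [359.2 212.2] [ 0.4996 -0.3629  0.    ]
scene ribbon_spool 0.86 [282.1 224.3] [ 0.6468 -0.2188  0.    ]
scene ribbon_spool 0.24 [359.2 209.7] [ 0.5041 -0.3754  0.    ]
scene choc_bar 0.65 [398.5 246.2] [ 0.3693 -0.2591  0.    ]
rack mask 0.61 [ 0.3568 -0.3995 -0.0024] [0.637  0.0096 0.0803] ((0.5070154666900635, -0.21762138605117798), (0.42058372497558594, 0.17479170858860016), 71.11174011230469)
[ 0.272  -0.6178  0.2413] [0.     0.9786 0.2059 0.    ] [ 0.0469 -0.2954 -0.241 ] 1.2
```

View pics/top0.png

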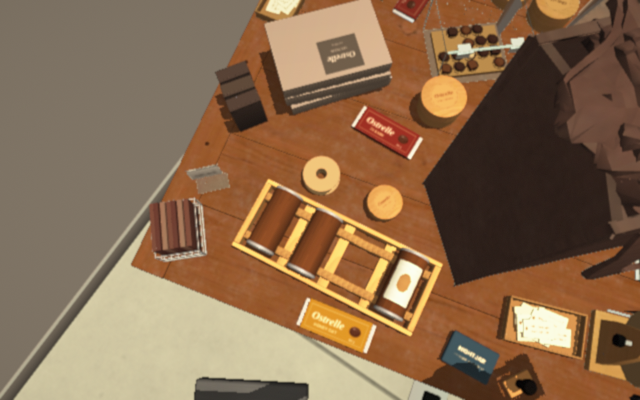

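Run:
```python
from h import *
np.set_printoptions(precision=4,suppress=True)
for n in("top","scene"):
    p=eyes.grab_frame(n)
    for q in("tin_first","tin_end"):
      for d in finder.masks_of(q,p)[:4]:
        c=cloud(p,d["pixels"]);h=c[c[:,2]>.055]
        print(n,q,round(d["conf"],2),np.round(d["box"]),len(c),c[:,2].max(), cv2.minAreaRect(h[:,:2].astype(np.float32)) if len(h)>5 else 0)
```

```text
top tin_first 0.8 [313. 241.  61.  75.] 2108 0.07358981825327086 ((0.5109180212020874, -0.2094438076019287), (0.050041697919368744, 0.12093769013881683), 66.10610961914062)
top tin_end 0.7 [400. 282.  55.  74.] 2155 0.07305382028706868 ((0.4444197714328766, -0.3688788414001465), (0.0499906912446022, 0.12064598500728607), 66.87519073486328)
scene tin_first 0.56 [330. 227.  54.  43.] 1348 0.07034916571833096 ((0.5148941874504089, -0.20563319325447083), (0.04600561782717705, 0.12462419271469116), 68.9597396850586)
```

The top view shows the rack from about (270,183) to (440,265). There are brown tins at (270,220) and (315,243), the gap is at (360,260), and the labelled end tin is at (403,285). This matches the networks.

```bash
cat >> h.py <<'E'
from scipy.spatial.transform import Rotation as Ro
YAW=np.radians(-23.3);C=np.array([.498,-.249]);U=np.array([-np.sin(YAW),np.cos(YAW)]);X=np.array([np.cos(YAW),np.sin(YAW)])
def go(y,tipz,x=0):
    s=sensors.observe();q=s["orientation"];R=Ro.from_quat([q[1],q[2],q[3],q[0]])
    T=np.array([*(C+U*y+X*x),tipz+.019])
    W=Ro.from_matrix(np.column_stack([[*X,0],[*-U,0],[0,0,-1]]))
    print("units",np.round(R.inv().apply(T-s["position"])/.025,3),np.round(np.degrees((R.inv()*W).as_rotvec())/8,3))
def st():
    s=sensors.observe();P=s["position"];d=P[:2]-C
    print("t",round(s["clock"],2),"rack x,y,tip z mm",np.round(1e3*np.array([d@X,d@U,P[2]-.019]),1),"F",np.round(s["force"],2),"w",s["grip_width"])
E
python3 -c "
from h import *
st();go(.075,.12)"
```

```text
t 1.5 rack x,y,tip z mm [ -61.6 -428.1  222.3] F [-0.44 -0.05 -0.04] w 0.9998731973354176
units [ 16.411 -11.902   4.092] [ 0.000e+00 -1.000e-03  5.883e+00]
```

```bash
python3 -m inch '1.4 -1 0 0 0 0.6 0.5; 2.8 -2 0 0 0 1.3 1; 4.2 -3 0 0 0 2 1; 5.6 -4 0 0 0 2.7 1; 7 -5 0.3 0 0 3.4 1; 8.4 -6 0.6 0 0 4.2 1; 9.8 -7.1 1 0 0 5.0 1; 11.2 -8.1 1.2 0 0 5.88 1' 10; python3 -c "
from h import *
st();go(.075,.11)"
```

```text
clock: 2.3
position: [0.447, -0.3176, 0.2108]
orientation: [-0.0, 0.979, -0.204, -0.0]
force: [-0.1, -0.4, 0.2]
grip_width: 0.359
finger_force: 0.0
t 2.3 rack x,y,tip z mm [-19.7 -83.2 191.8] F [-0.09 -0.44  0.18] w 0.35926320115940685
units [ 0.763 -6.329  3.272] [-0.001  0.004 -0.031]
```

```bash
python3 -m inch '0.1 -1 0.4 0 0 0 1; 0.2 -2.2 0.8 0 0 0 1; 0.4 -3.4 1.2 0 0 0 1; 0.6 -4.6 2 0 0 0 1; 0.76 -5.6 2.6 0 0 0 1; 0.76 -6.3 3.1 0 0 0 1; 0.76 -6.33 3.25 0 0 0 1; 0.76 -6.33 3.25 0 0 0 1'
python3 - <<'E'
from h import *
st();go(.070,.067)
p=eyes.grab_frame("wrist");cv2.imwrite("pics/w1.png",p["color"])
p=eyes.grab_frame("scene");c=p["color"][140:300,230:470];cv2.imwrite("pics/s1.png",cv2.resize(c,None,fx=3,fy=3))
E
```

```text
clock: 3.1
position: [0.5263, -0.182, 0.1296]
orientation: [0.0, 0.979, -0.202, -0.001]
force: [-0.1, -0.4, 0.9]
grip_width: 0.006
finger_force: 0.0
t 3.1 rack x,y,tip z mm [ -0.5  72.7 110.6] F [-0.09 -0.36  0.92] w 0.005766670977380526
units [0.023 0.106 1.746] [0.005 0.007 0.006]
```

View pics/w1.png

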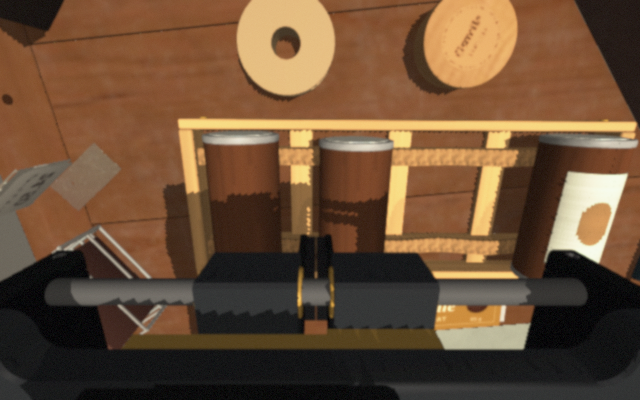

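View pics/s1.png

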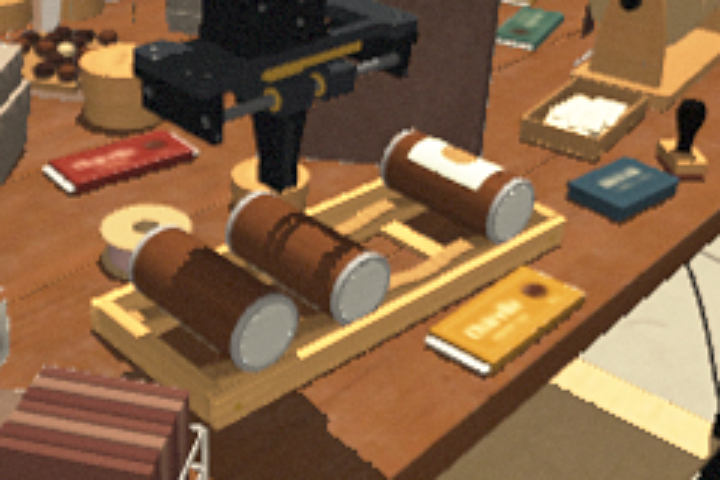

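The wrist picture shows the narrow closed fingertips at about (315,250), behind the top of tin_first at (355,200), with tin_second at (240,200). The scene picture confirms both tins are unlabelled side up. Next I'll lower behind the crown.

```bash
python3 -m inch '0 -0.1 0.8 0 0 0 1; 0 -0.2 1.6 0 0 0 1; 0 -0.2 1.93 0 0 0 1; 0 -0.2 1.93 0 0 0 1; 0 -0.2 1.93 0 0 0 1'
python3 - <<'E'
from h import *
st();go(.072,.062)
s=[]
Rr=28;hw=9
for sv in range(0,61,4):
    zc=45-3*np.cos(2*np.pi*sv/87);ph=-np.pi/4+sv/Rr
    # s when phi=0: 22; flat until 22+18
    if ph<0: x=sv+Rr*np.sin(ph)-hw;z=zc+Rr*np.cos(ph)
    elif sv<40: x=22+2*(sv-22)-hw;z=zc+Rr
    else: p=(sv-40)/Rr;x=22+36-hw+(sv-40)+Rr*np.sin(p);z=zc+Rr*np.cos(p)
    print(sv,"y",round(43.5-x,1),"z",round(z,1))
E
```

```text
clock: 3.7
position: [0.529, -0.1781, 0.0826]
orientation: [0.0, 0.979, -0.202, 0.001]
force: [-0.9, 0.1, 0.2]
grip_width: 0.003
finger_force: 0.0
t 3.7 rack x,y,tip z mm [ 0.4 77.4 63.6] F [-0.92  0.06  0.21] w 0.0027038024483595404
units [-0.018  0.217  0.064] [ 0.001 -0.01  -0.005]
0 y 72.3 z 61.8
4 y 65.3 z 64.5
8 y 57.9 z 67.1
12 y 50.3 z 69.3
16 y 42.4 z 71.2
20 y 34.5 z 72.6
24 y 26.5 z 73.5
28 y 18.5 z 74.3
32 y 10.5 z 75.0
36 y 2.5 z 75.6
40 y -5.5 z 75.9
44 y -13.5 z 75.7
48 y -21.4 z 74.7
52 y -29.1 z 72.9
56 y -36.6 z 70.4
60 y -43.8 z 67.3
```

```bash
python3 -m inch '0 0.1 0.06 0 0 0 1; 0 0.2 0.06 0 0 0 1; 0 0.2 0.06 0 0 0 1;0 0.2 0.06 0 0 0 1'; python3 -c "
from h import *
st()"; python3 -m inch '0 0.08 0 0 0 0 1; 0 0.08 0 0 0 0 1'; python3 -c "
from h import *
st()"
```

```text
clock: 4.1
position: [0.5268, -0.1819, 0.0806]
orientation: [0.0, 0.979, -0.202, 0.0]
force: [-0.1, -0.1, -0.5]
grip_width: 0.007
finger_force: 0.0
t 4.1 rack x,y,tip z mm [-0.  73.  61.6] F [-0.15 -0.08 -0.51] w 0.006715015357740026
clock: 4.3
position: [0.5258, -0.1838, 0.0803]
orientation: [0.0, 0.979, -0.202, 0.0]
force: [0.5, 0.2, 0.5]
grip_width: 0.007
finger_force: 0.0
t 4.3 rack x,y,tip z mm [-0.3 70.9 61.3] F [0.49 0.15 0.54] w 0.007211196583379773
```

```bash
python3 -m inch '0 0.12 -0.03 0 0 0 1; 0 0.24 -0.07 0 0 0 1; 0 0.38 -0.12 0 0 0 1; 0 0.52 -0.17 0 0 0 1; 0 0.68 -0.22 0 0 0 1; 0 0.83 -0.26 0 0 0 1; 0 0.98 -0.30 0 0 0 1; 0 1.14 -0.34 0 0 0 1'
python3 - <<'E'
from h import *
st()
p=eyes.grab_frame("scene");c=p["color"][140:300,230:470];cv2.imwrite("pics/s2.png",cv2.resize(c,None,fx=3,fy=3))
st()
E
```

```text
clock: 5.1
position: [0.5148, -0.2094, 0.0897]
orientation: [-0.0, 0.979, -0.202, 0.0]
force: [-1.9, 3.5, 8.3]
grip_width: 0.006
finger_force: 4.2
t 5.1 rack x,y,tip z mm [-0.2 43.  70.7] F [-1.91  3.53  8.32] w 0.005832098892969448
t 5.15 rack x,y,tip z mm [-0.2 42.  70.8] F [-1.85  2.52  9.47] w 0.005639402423293621
```

View pics/s2.png

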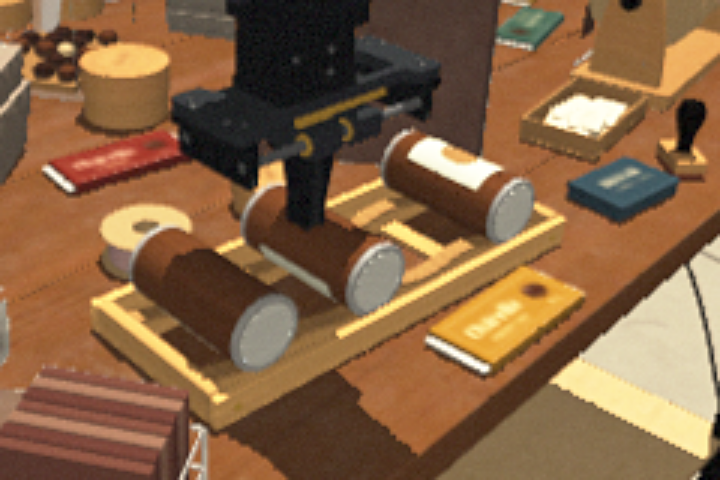

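The scene shows tin_first rolling towards the crest, with its label coming up on the left side at about (290,265). Contact is steady, around 9 N.

```bash
python3 -m inch '0 0.28 -0.06 0 0 0 1; 0 0.6 -0.10 0 0 0 1; 0 0.92 -0.13 0 0 0 1; 0 1.24 -0.16 0 0 0 1; 0 1.56 -0.18 0 0 0 1; 0 1.88 -0.19 0 0 0 1; 0 2.2 -0.18 0 0 0 1; 0 2.52 -0.16 0 0 0 1'
python3 - <<'E'
from h import *
st()
p=eyes.grab_frame("scene");c=p["color"][140:300,230:470];cv2.imwrite("pics/s3.png",cv2.resize(c,None,fx=3,fy=3))
E
```

```text
clock: 5.95
position: [0.4891, -0.2691, 0.0932]
orientation: [0.001, 0.979, -0.202, 0.0]
force: [0.1, -0.4, 0.6]
grip_width: 0.006
finger_force: 0.2
t 5.95 rack x,y,tip z mm [ -0.2 -22.   74.2] F [ 0.07 -0.37  0.6 ] w 0.005548208810346881
```

View pics/s3.png

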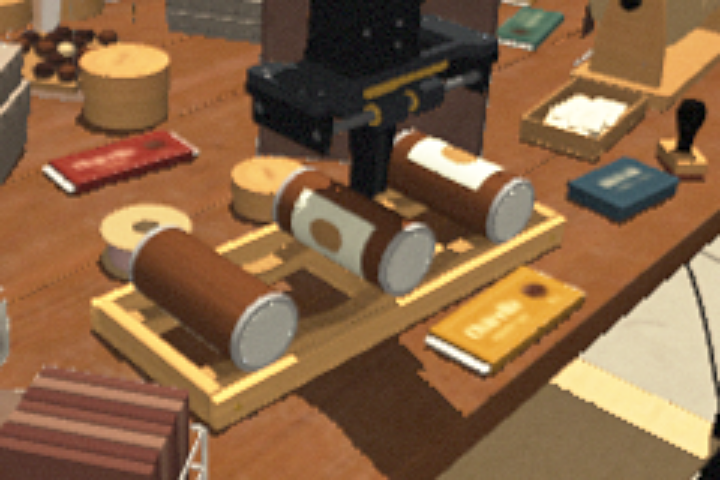

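tin_first's near end is at about (408,258), just past the crest, and the finger is no longer loaded. I'll lift clear straight away.

```bash
python3 -m inch '0 0 -1 0 0 0 1; 0 0 -2 0 0 0 1; 0 -1 -2 0 0 0 1; 0 -2 -2 0 0 0 1; 0 -4 -2 0 0 0 1; 0 -5.5 -2 0 0 0 1; 0 -7 -1.5 0 0 0 1; 0 -7.3 -1.5 0 0 0 1'
python3 - <<'E'
from h import *
st();go(.164,.080)
p=eyes.grab_frame("scene");c=p["color"][140:300,230:470];cv2.imwrite("pics/s4.png",cv2.resize(c,None,fx=3,fy=3))
E
```

```text
clock: 6.8
position: [0.5626, -0.0943, 0.1287]
orientation: [-0.001, 0.98, -0.198, -0.001]
force: [-0.7, -0.1, -0.2]
grip_width: 0.013
finger_force: 0.0
t 6.8 rack x,y,tip z mm [ -1.9 167.6 109.7] F [-0.71 -0.13 -0.2 ] w 0.012555045417722725
units [0.076 0.148 1.189] [-0.015  0.016  0.058]
```

View pics/s4.png

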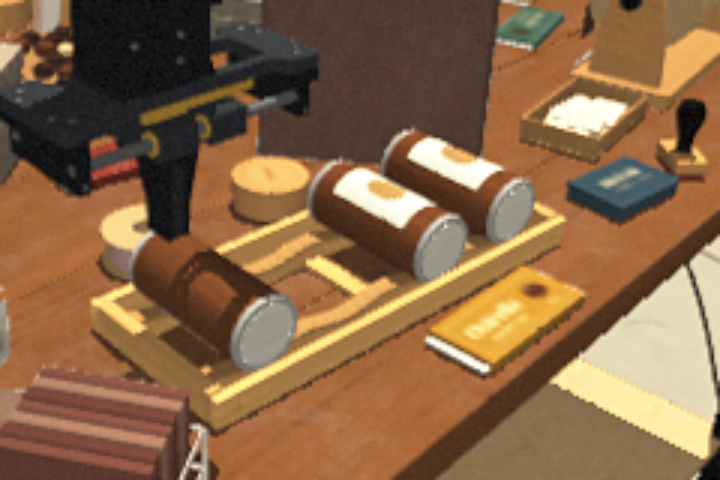

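tin_first is in the third hollow with its label nearly on top, and tin_end is unmoved. I'll go behind tin_second while the first one settles.

```bash
python3 -m inch '0.08 0.1 0.6 0 0 0.05 1; 0.08 0.1 1.2 0 0 0.05 1; 0.08 0.1 1.9 0 0 0.05 1; 0.08 0.1 1.9 0 0 0.05 1; 0.08 0.1 1.9 0 0 0.05 1; 0.08 0.1 1.9 0 0 0.05 1; 0.08 0.1 1.9 0 0 0.05 1; 0.08 0.1 1.9 0 0 0.05 1' >/dev/null; for i in 1 2 3 4; do python3 -m inch '0 0 0 0 0 0 1; 0 0 0 0 0 0 1; 0 0 0 0 0 0 1; 0 0 0 0 0 0 1; 0 0 0 0 0 0 1; 0 0 0 0 0 0 1; 0 0 0 0 0 0 1; 0 0 0 0 0 0 1' >/dev/null; done
python3 - <<'E'
from h import *
np.set_printoptions(precision=4,suppress=True)
st();go(.158,.0613)
p=eyes.grab_frame("scene")
for d in finder.masks_of("tin_first",p)[:4]:
    c=cloud(p,d["pixels"]);h=c[c[:,2]>.045];r=cv2.minAreaRect(h[:,:2].astype(np.float32));m=np.array(r[0])-C
    print(round(d["conf"],2),np.round(d["box"]),"rack xy",m@X,m@U)
E
```

```text
t 10.85 rack x,y,tip z mm [  1.7 159.6  63.7] F [-0.15 -0.79  0.68] w 0.0038608178903771313
units [-0.068  0.066  0.098] [ 0.    -0.    -0.047]
0.96 [358. 212.  51.  40.] rack xy -0.0022674633221741666 -0.0422830537966289
0.37 [340. 246. 157.  74.] rack xy -0.04221831906486612 0.17837917585771335
```

```bash
python3 -m inch '-0.07 0.06 0.1 0 0 -0.05 1; -0.07 0.06 0.1 0 0 -0.05 1; -0.07 0.06 0.1 0 0 -0.05 1'; python3 -c "
from h import *
st()"
```

```text
clock: 11.25
position: [0.5603, -0.1037, 0.0801]
orientation: [0.0, 0.979, -0.202, -0.0]
force: [0.6, 0.2, 0.5]
grip_width: 0.009
finger_force: 0.0
t 11.25 rack x,y,tip z mm [ -0.2 158.1  61.1] F [0.62 0.21 0.55] w 0.009260294995728063
```

```bash
python3 -m inch '0 0.12 -0.03 0 0 0 1; 0 0.24 -0.07 0 0 0 1; 0 0.38 -0.12 0 0 0 1; 0 0.52 -0.17 0 0 0 1; 0 0.68 -0.22 0 0 0 1; 0 0.83 -0.26 0 0 0 1; 0 0.98 -0.30 0 0 0 1; 0 1.14 -0.34 0 0 0 1'; python3 -c "
from h import *
st()"
```

```text
clock: 12.05
position: [0.5493, -0.1294, 0.0896]
orientation: [-0.0, 0.979, -0.202, 0.0]
force: [-1.6, 3.4, 8.1]
grip_width: 0.001
finger_force: 4.1
t 12.05 rack x,y,tip z mm [ -0.2 130.1  70.6] F [-1.58  3.43  8.13] w 0.0014600796779402367
```

The forces match the first tin, so I'll use the same second stroke.

```bash
python3 -m inch '0 0.30 -0.06 0 0 0 1; 0 0.62 -0.10 0 0 0 1; 0 0.94 -0.13 0 0 0 1; 0 1.26 -0.16 0 0 0 1; 0 1.58 -0.18 0 0 0 1; 0 1.9 -0.19 0 0 0 1; 0 2.22 -0.18 0 0 0 1; 0 2.54 -0.16 0 0 0 1'
python3 - <<'E'
from h import *
st()
p=eyes.grab_frame("scene");c=p["color"][140:300,230:470];cv2.imwrite("pics/s5.png",cv2.resize(c,None,fx=3,fy=3))
E
```

```text
clock: 12.85
position: [0.5235, -0.1897, 0.0931]
orientation: [0.001, 0.979, -0.202, -0.0]
force: [0.2, -0.4, 1.1]
grip_width: 0.01
finger_force: 0.1
t 12.85 rack x,y,tip z mm [-0.  64.6 74.1] F [ 0.22 -0.44  1.06] w 0.00997151530152034
```

View pics/s5.png

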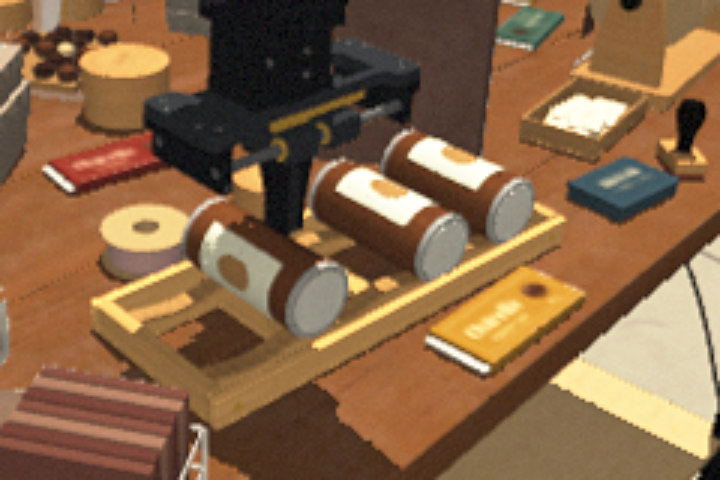

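tin_second's near end is at about (315,300), so it is over the crest, and the other two tins are undisturbed. I'll lift and let it settle.

```bash
python3 -m inch '0 0 -1 0 0 0 1; 0 0 -2 0 0 0 1; 0 -1 -3 0 0 0 1; 0 -2 -4 0 0 0 1; 0 -4 -4 0 0 0 1; 0 -5.5 -4 0 0 0 1; 0 -7 -4 0 0 0 1; 0 -7.3 -4 0 0 0 1'>/dev/null; for i in 1 2 3 4 5 6 7 8; do python3 -m inch '0 0 0 0 0 0 1; 0 0 0 0 0 0 1; 0 0 0 0 0 0 1; 0 0 0 0 0 0 1; 0 0 0 0 0 0 1; 0 0 0 0 0 0 1; 0 0 0 0 0 0 1; 0 0 0 0 0 0 1' >/dev/null; done
python3 - <<'E'
from h import *
st()
for k in range(2):
    p=eyes.grab_frame("scene")
    for d in finder.masks_of("tin_first",p)[:3]+finder.masks_of("tin_end",p)[:2]:
        c=cloud(p,d["pixels"]);h=c[c[:,2]>.045];r=cv2.minAreaRect(h[:,:2].astype(np.float32));m=np.array(r[0])-C
        print(round(d["conf"],2),np.round(d["box"]),"rack xy",m@X,m@U)
c=p["color"][140:300,230:470];cv2.imwrite("pics/s6.png",cv2.resize(c,None,fx=3,fy=3))
p=eyes.grab_frame("top");c=p["color"][160:350,210:460];cv2.imwrite("pics/t6.png",cv2.resize(c,None,fx=3,fy=3))
E
```

```text
t 20.1 rack x,y,tip z mm [-1.000e-01  2.487e+02  1.738e+02] F [-0.82 -0.25 -1.05] w 0.0011912230767111476
0.62 [356. 214.  50.  38.] rack xy -0.003890507743150597 -0.018595088200406947
0.8 [381. 202.  50.  40.] rack xy -0.0004182478983195889 -0.1286545658205444
0.56 [357. 214.  50.  40.] rack xy -0.0033211859230806136 -0.017202061820673138
0.77 [381. 200.  49.  44.] rack xy -0.0003134710608745511 -0.12306955290348175
```

View pics/s6.png

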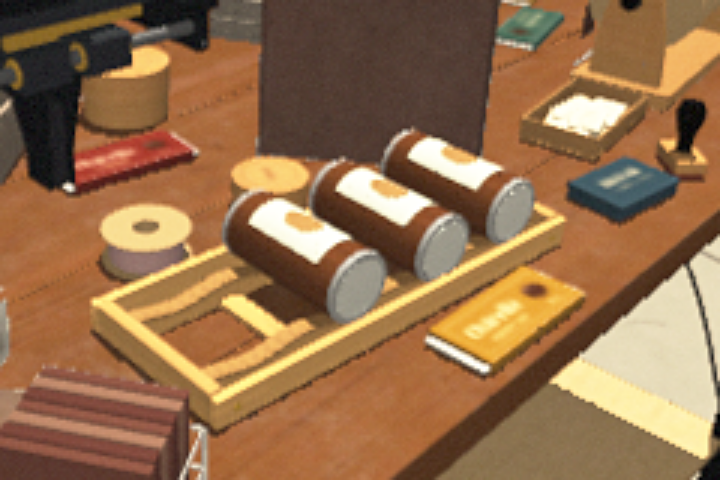

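View pics/t6.png

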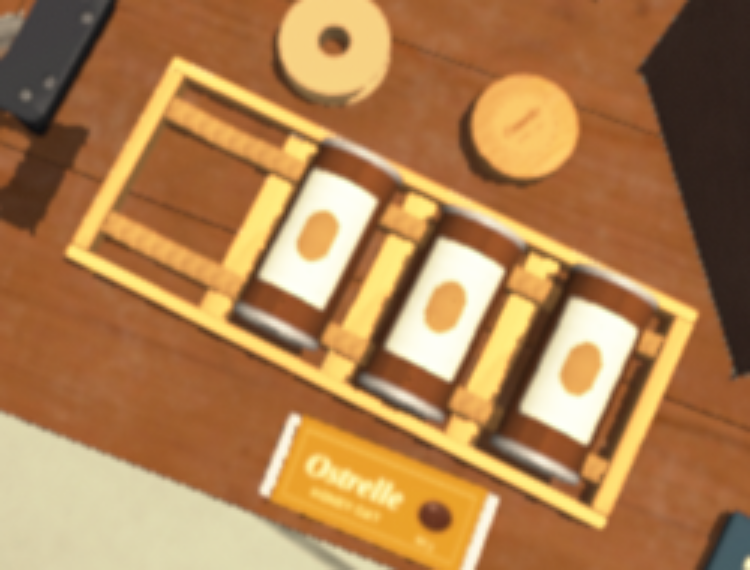

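Both pictures show the three tins in hollows 2 to 4 with labels on top (label centres at about (318,237), (446,307) and (581,369) in the top crop). The bystanders are unmoved and the arm is clear, so I'm handing in.

```bash
python3 -c "
from cell import job
print(job.job_done())"
```

```text
the job is handed in; nothing more can be done
None
```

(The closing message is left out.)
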